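# Put the rug hook away in its craft case

## Task

Lift the lid of the plywood craft case open until it leans back on its stop by itself. Then pull the wooden-handled rug hook out of the white ceramic jar and lay it down flat inside the open case, without dropping it from a height. Keep the jar upright about where it stands, and do not push over or shove the things standing around.

Things in the scene. Friction and masses are not known exactly. Their poses are not given: they have to be found in the camera images.
- case: Fixed plywood case, outside 140 (x) x 260 (y) x 55 (z) mm, walls and floor 6 mm, open on top under its lid. Origin: centre of its underside, on the table. Own x points from the front (lip side) to the hinge side, y along its length, z up. Place and yaw vary; it may be left or right of the robot's middle.
- case_floor (a point): Centre of the case's inner floor (6 mm above the case's underside); axes as the case. Inner space 128 (x) x 248 (y) mm, 49 mm deep.
- lid (a joint): Angle of the case lid, rad: 0 shut, 1.8 fully open on its stop (13 degrees beyond upright). A light (200 g), freely turning wooden lid, 140 x 260 x 8 mm, lying on the rim; let go before upright it falls shut, beyond upright it falls open on to its stop and stays.
- lid_hinge (a point): Point on the hinge axis, mid-length, at the far (+x of the case) top edge of the case, 55 mm above the table; the axis is the case's y. The point turns with the lid: positive lid angles raise the front edge.
- lip (a point): Grip point of the lid's lip: a flat wooden tongue, 40 mm wide (y), 10 mm thick, sticking out 40 mm beyond the middle of the lid's front edge. The point lies 26 mm out from that edge, 166 mm from the hinge axis, 58 mm above the table (lid shut); free space under and beside it. Turns with the lid; axes as the case when shut. Pinched across its 40 mm, the lid pivots between the fingers.
- jar: Loose squat round white ceramic jar, 84 mm outside diameter, 80 mm tall, walls 4 mm, floor 6 mm, about 0.6 kg. Origin: centre of its underside on the table, z up. The rug hook leans in it toward the jar's +x side.
- jar_rim (a point): Centre of the jar's mouth, 80 mm above its underside.
- hook: Loose rug hook, 200 mm long, about 60 g: straight steel shank 8 mm thick, 85 mm long with a small bent tip, then a straight wooden handle 18 x 18 x 115 mm. Origin at the steel tip, z from tip to handle end, x and y square to the handle's faces. It stands tip down in the jar, leaning about 40 degrees toward its own +x side (y level). It balances about 85 mm from the tip.
- hook_tip (a point): The steel tip end of the hook; axes as the hook.
- hook_end (a point): The far end of the wooden handle, 200 mm from the tip; axes as the hook. At the start the handle rests on the jar's rim about 104 mm from the tip, so the upper 95 mm of it stand clear outside.
- twine: Bystander: loose spool of brown twine, 72 mm diameter, 84 mm tall; origin under its centre.
- glass_jar: Bystander: loose glass jar with a band of sacking, 74 mm diameter, 98 mm tall; origin under its centre.
- glue: Bystander: loose white bottle, 48 mm diameter, 120 mm tall; origin under its centre.
Things that resemble listed ones, but are neither listed nor needed, are in the scene too. Leave any yellow look-alike of the jar alone.

How it is judged:
By the outcome, as a careful person would: the job done as asked, in the order asked, and still so for the second after the job is handed in, with the robot touching nothing.
It also fails if it takes over 58 s, if anything falls off the work surface, if the arm or the gripper's body presses on something with over 40 N, if the wrist force passes 120 N, or if a joint passes its speed limit or range.

## Robot

A 6-joint arm with a two-finger parallel gripper is mounted at the origin on the work surface. World frame = base frame: x ahead of the robot, y to its left, z up, the work surface at z = 0. Lengths are in m, angles in rad, forces in N, time in s.
With the tool pointing down it reaches from about 0.375 to 0.9 m from the base axis. Payload 3.1 kg.
Tool frame: the origin (TCP) lies on the centre line of the jaws, within the pads' length; the fingertips stand 25 mm ahead of it and the grasp point (between the pads) lies 6 mm ahead of it (manip.tips_ahead is the distance from the TCP to the fingertips, in m); z points along the fingers, y is the direction in which the jaws open and shut (so a half turn about z gives the same grasp; the last joint's range is limited). The gripper opens to 85 mm and grips with 20 to 120 N. Pads are 22 mm wide; open, the fingers measure 114 mm over their backs; the gripper's body (76 mm by 85 mm) begins 54 mm behind the grasp point. The pads swing forward as they close: fully open they stand 13 mm farther back than shut.
Start: joints at [0.948, 0.527, 1.433, -0, 1.181, -0.178], TCP at [0.269, 0.564, 0.256] pointing down, gripper open.
Joint ranges: [-3.08, 3.08], [-0.75, 2.2], [0.22, 2.44], [-1.43, 4.57], [0, 2.65], [-2.85, 2.85]. Speed limits (rad/s): [2.79, 2.79, 3.14, 3.14, 3.14, 3.14].

## Interface

Orientations are given as a unit quaternion [x, y, z, w].
In Python, from station import manip gives the robot as it stands.
- The arm moves only by the tool play_rows, never from a script. Its argument "steps" is a list that holds one entry, the list of rows, each a list of 6 numbers: the shift along the tool's x, y, z in m, then the turn, a rotation vector about the tool's x, y, z in degrees. In form: [[[x, y, z, rx, ry, rz], ...]]. A call has 1 to 10 rows; each row shifts and turns the commanded pose from where the row before left it, along the tool's axes as they then stand; what a row does not reach is not made up. A row lasts 1/8 s, in which the tool goes at most 62.5 mm and 10.7 degrees, less where a joint would pass 70% of its speed; a pose out of reach is approached as far as the arm can. A call is refused whole if a number of a shift passes 0.0625 or a number of a turn 10.7, either way. A call with a gripper value outside its range is refused whole. "fingers" is the opening, from 0 (shut) to 1 (fully open), set as the call begins (left out, the last holds). The fingers move at their own pace and stop on an object; "squeeze" is the grip in N (left out, the last holds). Time passes only in rows, so rows that do not move let the fingers close. It gives the time, the measured TCP pose, the force and the opening at its end, in the units of the state.
- manip.sense(): the state, without advancing time (a new reading comes with each control period).
- manip.snapshot(name): name is "scene" or "side" or "wrist"; returns a dict with "img" (420x560x3 uint8, red, green, blue), "K" (3x3 intrinsics, pixels), "k1" (the pictures are not rectified: a ray, as slopes to the right and down, at radius r is drawn at 1 + k1 r^2 times it, then the intrinsics apply), "world_from_camera" (4x4, takes a point from camera to world coordinates). Camera axes: x right, y down, z forward; pixel columns grow to the right and rows downward; lengths in m; the calibration is good to about 2 mm. A picture is of the moment at which its call begins. There is no depth.
- manip.sign_off(): hands the job in, once; it reports no verdict.
Trained networks look in a picture, given as the dict that the camera call returned (one of the last four; its "shot" number tells which), for a name from the list of things; names that differ only in an ending like _2 or _b are one class to them, and where a whole thing is asked for, a point or a joint stands for the part that bears it (a point fixed in the world has none). Each returns a list of dicts, best first, with "score" (0 to 1); they miss things now and then, are a little off and sometimes report something else, mostly with a low value. They report only what shows in the picture. A call takes as long as a camera call. They do not tell look-alikes from the thing itself.
- manip.regions_of(label, picture): "pixels" (420x560 bool, what is visible of it) and "rect" ([left, top, right, bottom] in pixels, round what is visible of it).
- manip.pinpoint(label, picture): "point" ([column, row] in pixels: a listed point, or the origin of a listed thing).
The state is a dict: "t": time; "q": joint angles; "qd": joint speeds; "tau": joint torques, N m; "tcp_pos": TCP position; "tool_rot": TCP orientation; "force": force on the tool from outside, world axes, zero at the start; "ft_torque": the same for the moment, N m; "finger_gap": opening from 0.0 (shut) to 1.0 (fully open).
Only numpy, scipy, OpenCV 4.12 (cv2) and the standard library are available. Lean on these libraries where they do the work, as an engineer would, in place of code of your own. Each camera call takes 0.05 s, during which the arm holds its last target.

## Working session

There is one attempt and no reset: what is moved stays moved. The work goes in short steps, Python scripts to look and compute and a tool call to move; the robot and the scene stay as the last step left them, time stands still between calls to the robot, and variables do not carry over. Pictures are saved under pics/ and viewed, and the job is handed in when it is done.

Besides the shell and the picture viewer there is one more tool, called after ">>>" as name(argument=value, ...) on one line, values as JSON. play_rows: Moves the arm, as the interface text tells. Its arguments: {"type":"object","properties":{"steps":{"type":"array"},"fingers":{"type":"number"},"squeeze":{"type":"number"}},"required":["steps"]}

```bash
mkdir -p pics; ls
cat > h.py <<'E'
import numpy as np,cv2
from station import manip
from scipy.spatial.transform import Rotation as R
def save(p,name): cv2.imwrite('pics/'+name+'.png',p['img'][:,:,::-1])
def ray(p,uv):
    K=np.array(p['K']);k1=p['k1'];T=np.array(p['world_from_camera'])
    d=np.array([(uv[0]-K[0,2])/K[0,0],(uv[1]-K[1,2])/K[1,1]]);s=d.copy()
    for _ in range(30): s=d/(1+k1*(s@s))
    v=T[:3,:3]@np.array([s[0],s[1],1]); return T[:3,3],v/np.linalg.norm(v)
def onz(p,uv,z):
    o,v=ray(p,uv); return o+v*(z-o[2])/v[2]
def tri(rs):
    A=0;b=0
    for o,v in rs:
        M=np.eye(3)-np.outer(v,v);A=A+M;b=b+M@o
    x=np.linalg.solve(A,b); return x,[np.linalg.norm((np.eye(3)-np.outer(v,v))@(x-o)) for o,v in rs]
def proj(p,X):
    K=np.array(p['K']);T=np.array(p['world_from_camera']);c=T[:3,:3].T@(np.array(X)-T[:3,3]);s=c[:2]/c[2]
    s=s*(1+p['k1']*(s@s)); return np.array([K[0,0]*s[0]+K[0,2],K[1,1]*s[1]+K[1,2]])
E
python3 - <<'E'
from h import *
for n in ['scene','side','wrist']:
    p=manip.snapshot(n);save(p,n+'0');print(n,np.array(p['world_from_camera'])[:3,3].round(3))
    for l in ['lip','lid_hinge','case','jar','jar_rim','hook_tip','hook_end','twine','glass_jar','glue']:
        r=manip.pinpoint(l,p);print(l,[(np.round(x['point']),round(x['score'],2)) for x in r[:3]])
print(manip.sense())
E
```

```text
pics
scene [0.968 0.39  0.961]
lip [(array([221., 137.]), 0.96)]
lid_hinge [(array([173., 181.]), 0.97)]
case [(array([195., 174.]), 0.6)]
jar [(array([381., 321.]), 0.83), (array([337., 268.]), 0.74), (array([275., 289.]), 0.64)]
jar_rim [(array([343., 254.]), 0.92), (array([272., 277.]), 0.68), (array([384., 312.]), 0.68)]
hook_tip [(array([322., 267.]), 0.77)]
hook_end [(array([392., 235.]), 0.64)]
twine [(array([252., 230.]), 0.65)]
glass_jar [(array([295., 200.]), 0.6)]
glue []
side [0.473 0.721 0.666]
lip [(array([334., 178.]), 0.84), (array([312., 294.]), 0.56)]
lid_hinge [(array([272., 170.]), 0.74)]
case [(array([298., 190.]), 0.85)]
jar [(array([224., 278.]), 0.79), (array([238., 384.]), 0.79), (array([281., 316.]), 0.78)]
jar_rim [(array([280., 287.]), 0.96), (array([236., 356.]), 0.85), (array([218., 254.]), 0.61)]
hook_tip [(array([269., 305.]), 0.74)]
hook_end [(array([311., 296.]), 0.75), (array([219., 241.]), 0.4)]
twine [(array([271., 244.]), 0.89), (array([219., 243.]), 0.4)]
glass_jar [(array([327., 256.]), 0.9)]
glue [(array([221., 242.]), 0.81)]
wrist [0.205 0.596 0.375]
lip []
lid_hinge []
case []
jar []
jar_rim []
hook_tip []
hook_end []
twine []
glass_jar []
glue []
{'t': 1.65, 'q': array([ 9.47485732e-01,  5.27488467e-01,  1.43270590e+00, -8.28217338e-06,
        1.18139006e+00, -1.78480599e-01]), 'qd': array([-0.00094722,  0.00160527,  0.00017213,  0.00015969, -0.00120174,
       -0.00023355]), 'tau': array([ 2.15883720e-04, -4.42323768e+01, -1.78411639e+01, -2.70267674e-04,
        9.52941955e-04,  3.77445232e-06]), 'tcp_pos': array([0.26889099, 0.5641754 , 0.25631561]), 'tool_rot': array([2.20584241e-01, 9.75367927e-01, 2.29212270e-06, 5.13250061e-06]), 'force': array([0.71981818, 0.5873223 , 0.15576731]), 'ft_torque': array([-0.00618482, -0.0015739 ,  0.02731048]), 'finger_gap': 1.0022984487672417}
```

View pics/scene0.png

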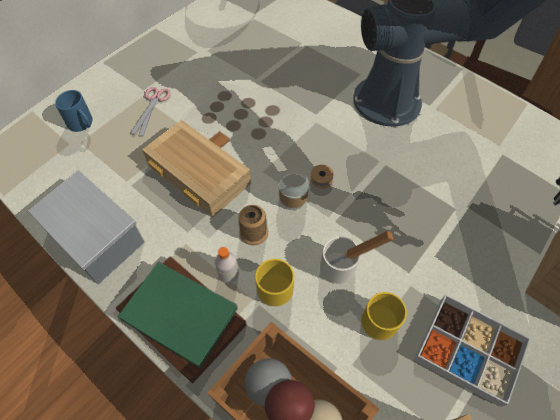

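View pics/side0.png

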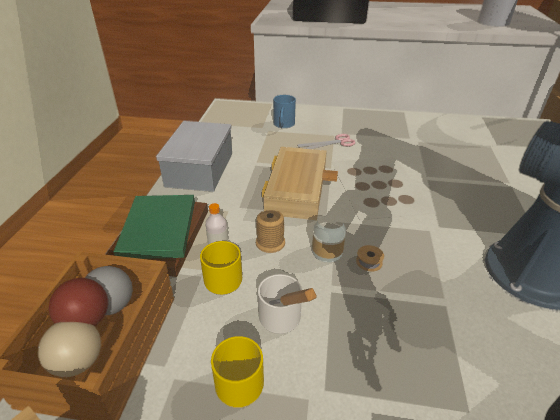

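```bash
cat > m.py <<'E'
from h import *
a=manip.snapshot('scene');b=manip.snapshot('side')
import pickle;pickle.dump((a,b),open('ab.pkl','wb'))
for n,u,v in [('lip',(221,137),(334,178)),('hinge',(173,181),(272,170)),('rim',(343,254),(280,287)),('tip',(322,267),(269,305)),('end',(392,235),(311,296))]:
    pass
def best(l,p):
    r=manip.pinpoint(l,p); return [(np.array(x['point']),x['score']) for x in r]
for l in ['lip','lid_hinge','case','case_floor','jar_rim','hook_end','hook_tip','twine','glass_jar','glue']:
    A=best(l,a);B=best(l,b)
    for x in A[:3]:
        for y in B[:3]:
            X,e=tri([ray(a,x[0]),ray(b,y[0])])
            if max(e)<.01: print(l,X.round(4),'res',np.round(e,4),x[0].round(1),y[0].round(1),round(x[1],2),round(y[1],2))
print(proj(a,[0,0,0]),proj(a,[.3,0,0]),proj(a,[.3,.3,0]))
E
python3 m.py
python3 - <<'E'
from h import *
import pickle
a,b=pickle.load(open('ab.pkl','rb'))
A=cv2.resize(a['img'][110:300,120:400],None,fx=2.8,fy=2.8,interpolation=2)
B=cv2.resize(b['img'][130:350,190:410],None,fx=2.7,fy=2.7,interpolation=2)
cv2.imwrite('pics/za.png',A[:,:,::-1]);cv2.imwrite('pics/zb.png',B[:,:,::-1])
E
```

```text
case [ 0.555  -0.2529 -0.0142] res [0.0001 0.0001] [197.5 172.2] [299.2 191.1] 0.72 0.86
jar_rim [0.5422 0.2126 0.0782] res [0.0022 0.0022] [342.8 253.4] [281.4 290.6] 0.75 0.74
jar_rim [0.5964 0.3594 0.0759] res [0.0007 0.0007] [384.1 311.6] [234.5 356.8] 0.7 0.81
jar_rim [0.6893 0.1319 0.0813] res [0.0003 0.0003] [271.7 277.5] [216.2 252.2] 0.58 0.85
hook_end [0.4845 0.2814 0.1572] res [0.0005 0.0005] [390.4 235.4] [310.5 295. ] 0.78 0.95
twine [0.594  0.0036 0.0031] res [0.0057 0.0057] [257.8 229.2] [269.9 245.5] 0.89 0.75
glass_jar [ 0.4613  0.01   -0.0037] res [0.0001 0.0001] [293.9 199.9] [326.5 253.8] 0.82 0.63
glue [0.72   0.0259 0.012 ] res [0.0045 0.0045] [228.9 273.3] [219.6 240.5] 0.81 0.79
[386.55962162 101.00236435] [328.24358626 159.53622699] [422.30870676 220.11586236]
```

View pics/za.png

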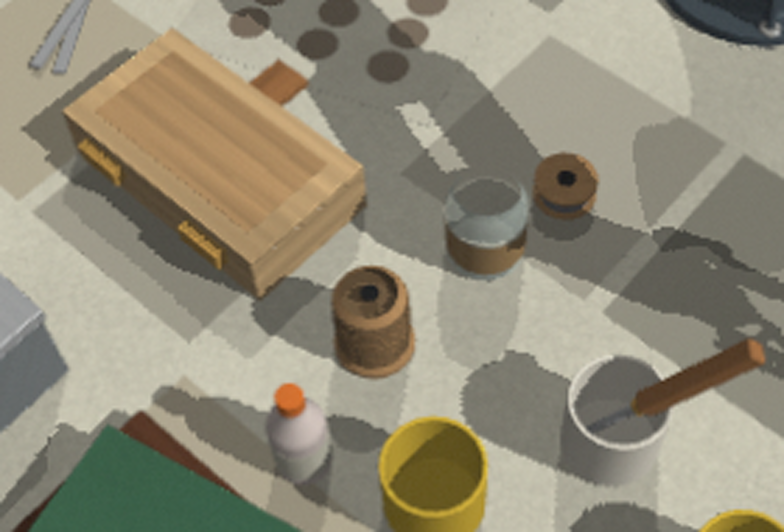

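View pics/zb.png

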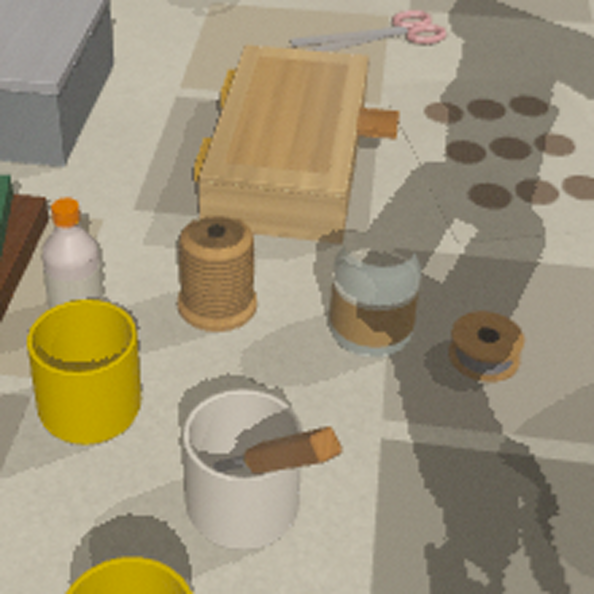

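```bash
cat > fit.py <<'E'
from h import *
import pickle
a,b=pickle.load(open('ab.pkl','rb'))
for n,uv in dict(fl=(181.4,121),fr=(250,170),hl=(143.5,150),hr=(211,204)).items(): print('A',n,onz(a,uv,.063).round(4))
g=lambda x,y:(190+x/2.7,130+y/2.7)
for n,uv in dict(hl=g(244,46),fl=g(369,56),hr=g(201,183),fr=g(349,195)).items(): print('B',n,onz(b,uv,.063).round(4))
print('lip',onz(a,(219,139),.06),onz(b,g(378,122),.06))
# mask of lid/case
E
python3 fit.py
```

```text
A fl [ 0.4938 -0.3634  0.063 ]
A fr [ 0.4977 -0.1049  0.063 ]
A hl [ 0.6287 -0.3657  0.063 ]
A hr [ 0.6334 -0.1084  0.063 ]
B hl [ 0.628  -0.3658  0.063 ]
B fl [ 0.4877 -0.3655  0.063 ]
B hr [ 0.6292 -0.0991  0.063 ]
B fr [ 0.4909 -0.1022  0.063 ]
lip [ 0.47262518 -0.23927562  0.06      ] [ 0.47087897 -0.23618752  0.06      ]
```

```bash
cat > plan.py <<'E'
from h import *
import json,sys
def down(yaw_deg):  # tool z down, tool y at azimuth yaw
    y=np.array([np.cos(np.radians(yaw_deg)),np.sin(np.radians(yaw_deg)),0]);z=np.array([0,0,-1.]);return R.from_matrix(np.array([np.cross(y,z),y,z]).T)
def rows(p,q,tp,tq,n):
    """rows from pose p,q to tp,tq; closed-loop rounding; returns rows, final p,q"""
    out=[];p=np.array(p,float);p0=p.copy();q0=q;dr=(q0.inv()*tq).as_rotvec()
    for i in range(1,n+1):
        gp=p0+(np.array(tp)-p0)*i/n; gq=q0*R.from_rotvec(dr*i/n)
        s=np.round(q.inv().apply(gp-p),3); r=np.round(np.degrees((q.inv()*gq).as_rotvec()),1)
        out.append([float(x)+0. for x in list(s)+list(r)])
        p=p+q.apply(s); q=q*R.from_rotvec(np.radians(r))
    return out,p,q
def show(rs):
    for i in range(0,len(rs),10): print('[['+','.join('['+','.join('%g'%v for v in r)+']' for r in rs[i:i+10])+']]')
def now():
    s=manip.sense(); json.dump([s['q'].tolist(),s['tcp_pos'].tolist(),s['tool_rot'].tolist()],open('log.jsonl','a'));open('log.jsonl','a').write('\n')
    print('t',round(s['t'],2),'q',s['q'].round(3),'p',s['tcp_pos'].round(4),'F',s['force'].round(1),'gap',round(s['finger_gap'],3))
    return s['tcp_pos'],R.from_quat(s['tool_rot']),s
E
python3 - <<'E'
from plan import *
print([x for x in dir(manip) if x[0]!='_'])
p,q,s=now()
r1,p,q=rows(p,q,[.44,-.13,.24],down(89.1),12)
r2,p,q=rows(p,q,[.466,-.235,.12],down(89.1),4)
show(r1+r2);print(p,q.as_matrix().round(3))
E
```

```text
['PlanningError', 'pinpoint', 'regions_of', 'sense', 'sign_off', 'snapshot', 'tips_ahead']
t 2.75 q [ 0.947  0.527  1.433 -0.     1.181 -0.179] p [0.2689 0.5642 0.2563] F [-0.6 -0.3  0. ] gap 1.002
[[[-0.038,-0.046,0.001,0,0,-2],[-0.036,-0.047,0.002,0,0,-2.1],[-0.034,-0.049,0.001,0,0,-2],[-0.033,-0.05,0.001,0,0,-2.1],[-0.031,-0.051,0.002,0,0,-2],[-0.029,-0.052,0.001,0,0,-2.1],[-0.027,-0.053,0.002,0,0,-2],[-0.025,-0.054,0.001,0,0,-2.1],[-0.023,-0.055,0.001,0,0,-2],[-0.021,-0.056,0.002,0,0,-2.1]]]
[[[-0.02,-0.056,0.001,0,0,-2],[-0.017,-0.057,0.001,0,0,-2.1],[-0.007,-0.026,0.03,0,0,0],[-0.007,-0.026,0.03,0,0,0],[-0.007,-0.026,0.03,0,0,0],[-0.007,-0.027,0.03,0,0,0]]]
[ 0.46638714 -0.23544418  0.12031187] [[-1.     0.015  0.   ]
 [ 0.015  1.     0.   ]
 [-0.     0.    -1.   ]]
```

>>> play_rows(steps=[[[-0.038,-0.046,0.001,0,0,-2],[-0.036,-0.047,0.002,0,0,-2.1],[-0.034,-0.049,0.001,0,0,-2],[-0.033,-0.05,0.001,0,0,-2.1],[-0.031,-0.051,0.002,0,0,-2],[-0.029,-0.052,0.001,0,0,-2.1],[-0.027,-0.053,0.002,0,0,-2],[-0.025,-0.054,0.001,0,0,-2.1],[-0.023,-0.055,0.001,0,0,-2],[-0.021,-0.056,0.002,0,0,-2.1]]], fingers=1, squeeze=40)

```text
t: 4.0
tcp_pos: [0.4115, -0.0168, 0.2427]
tool_rot: [0.043, 0.999, -0.0, 0.001]
force: [1.0, 0.0, -0.3]
finger_gap: 1.002
```

>>> play_rows(steps=[[[-0.02,-0.056,0.001,0,0,-2],[-0.017,-0.057,0.001,0,0,-2.1],[-0.007,-0.026,0.03,0,0,0],[-0.007,-0.026,0.03,0,0,0],[-0.007,-0.026,0.03,0,0,0],[-0.007,-0.027,0.03,0,0,0],[0,0,0,0,0,0]]])

```text
t: 4.88
tcp_pos: [0.4662, -0.2368, 0.1184]
tool_rot: [0.009, 1.0, 0.001, -0.001]
force: [0.3, 1.1, 0.1]
finger_gap: 0.999
```

Run:
```python
from plan import *
p,q,s=now(); print(q.as_matrix().round(3))
w=manip.snapshot('wrist');save(w,'w1')
r=manip.pinpoint('lip',w);print(r)
for x in r[:2]: print(onz(w,x['point'],.058))
b=manip.snapshot('scene');save(b,'s1')
r=manip.pinpoint('lip',b)
for x in r[:2]: print(onz(b,x['point'],.058))
```

```text
t 4.88 q [-0.684  0.605  1.804 -0.     0.735 -2.237] p [ 0.4662 -0.2368  0.1184] F [0.3 1.1 0.1] gap 0.999
[[-1.     0.018 -0.002]
 [ 0.018  1.     0.001]
 [ 0.002  0.001 -1.   ]]
[{'point': [278.8, 239.5], 'score': 0.82}]
[ 0.46901796 -0.23635924  0.058     ]
[ 0.45819883 -0.23949795  0.058     ]
```

View pics/w1.png

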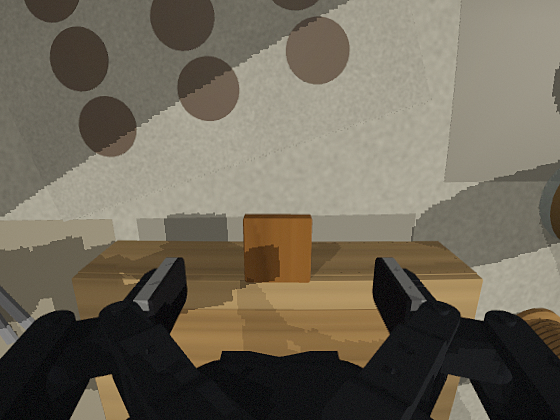

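Run:
```python
from plan import *
w=manip.snapshot('wrist')
for uv in [(245,215),(312,215),(243,282),(310,282)]: print(onz(w,uv,.063).round(4))
for uv in [(101,262),(460,262)]: print(onz(w,uv,.063).round(4))
p,q,s=now()
# hinge x
for X in ([.466,-.2355,.058],): print(proj(w,X))
```

```text
[ 0.4529 -0.2537  0.063 ]
[ 0.4534 -0.2148  0.063 ]
[ 0.4966 -0.257   0.063 ]
[ 0.4972 -0.2154  0.063 ]
[ 0.4826 -0.3455  0.063 ]
[ 0.4857 -0.1216  0.063 ]
t 5.12 q [-0.68   0.599  1.806  0.     0.735 -2.237] p [ 0.4665 -0.2347  0.1214] F [-0.4 -0.4  0.6] gap 0.997
[276.79731616 232.63588017]
```

>>> play_rows(steps=[[[0,0,0.02,0,0,0],[0,0,0.02,0,0,0],[0,0,0.017,0,0,0],[0,0,0,0,0,0]]])

```text
t: 5.62
tcp_pos: [0.4659, -0.2347, 0.0628]
tool_rot: [0.007, 1.0, 0.001, -0.001]
force: [-0.6, 0.2, -0.7]
finger_gap: 0.999
```

>>> play_rows(steps=[[[0,0,0,0,0,0],[0,0,0,0,0,0],[0,0,0,0,0,0],[0,0,0,0,0,0]]], fingers=0, squeeze=40)

```text
t: 6.12
tcp_pos: [0.4669, -0.238, 0.0646]
tool_rot: [0.008, 1.0, -0.002, 0.001]
force: [-4.4, -5.1, 4.6]
finger_gap: 0.459
```

Run:
```python
from plan import *
p,q,s=now()
h=np.array([.6335,-.235,.055]);
# arc of lip around hinge, same tool orientation
import math
off=np.array([0,0,p[2]-.058]);rel=np.array([p[0],p[1],.058])
r0=np.hypot(h[0]-rel[0],.003);a0=math.atan2(.003,h[0]-rel[0]);print('r',r0)
out=[];P=p.copy();Q=q
for k in range(1,21):
    th=math.radians(101)*k/20
    X=np.array([h[0]-r0*math.cos(a0+th),p[1],h[2]+r0*math.sin(a0+th)])+off
    r,P,Q=rows(P,Q,X,q,1);out+=r
show(out);print(P)
w=manip.snapshot('wrist');save(w,'w2')
```

```text
t 6.12 q [-0.684  0.703  1.829 -0.004  0.605 -2.236] p [ 0.4669 -0.238   0.0646] F [-4.4 -5.1  4.6] gap 0.459
r 0.16666086295890528
[[[-0.001,0,-0.015,0,0,0],[-0.002,0,-0.014,0,0,0],[-0.004,0,-0.014,0,0,0],[-0.004,0,-0.014,0,0,0],[-0.006,0,-0.014,0,0,0],[-0.007,0,-0.013,0,0,0],[-0.009,0,-0.012,0,0,0],[-0.009,0,-0.011,0,0,0],[-0.01,0,-0.011,0,0,0],[-0.011,0,-0.009,0,0,0]]]
[[[-0.012,0.001,-0.009,0,0,0],[-0.013,0,-0.007,0,0,0],[-0.013,0,-0.007,0,0,0],[-0.014,0,-0.005,0,0,0],[-0.014,0,-0.004,0,0,0],[-0.014,0,-0.003,0,0,0],[-0.015,0.001,-0.001,0,0,0],[-0.015,0,0,0,0,0],[-0.014,0,0.001,0,0,0],[-0.015,0,0.002,0,0,0]]]
[ 0.66852418 -0.23832306  0.2250771 ]
```

View pics/w2.png

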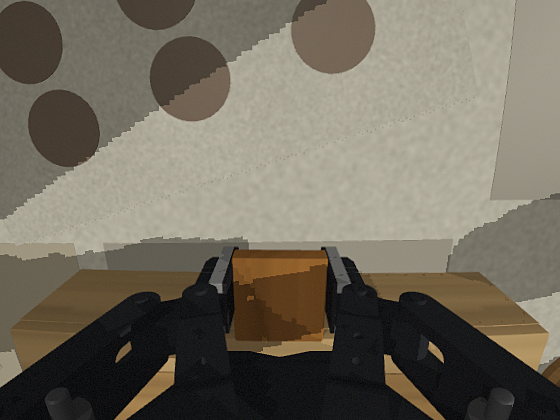

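>>> play_rows(steps=[[[-0.001,-0.002,-0.015,0,0,0],[-0.002,-0.001,-0.014,0,0,0],[-0.004,0,-0.014,0,0,0],[-0.004,0,-0.014,0,0,0],[-0.006,0,-0.014,0,0,0],[-0.007,0,-0.013,0,0,0],[-0.009,0,-0.012,0,0,0],[-0.009,0,-0.011,0,0,0],[-0.01,0,-0.011,0,0,0],[-0.011,0,-0.009,0,0,0]]])

```text
t: 7.42
tcp_pos: [0.529, -0.2393, 0.1909]
tool_rot: [0.007, 1.0, 0.0, -0.001]
force: [-1.9, -2.7, -2.6]
finger_gap: 0.46
```

Run:
```python
from plan import *
p,q,s=now();print(s['ft_torque'].round(2))
w=manip.snapshot('side');save(w,'s2')
```

```text
t 7.42 q [-6.170e-01  5.520e-01  1.608e+00 -1.000e-03  9.840e-01 -2.172e+00] p [ 0.529  -0.2393  0.1909] F [-1.9 -2.7 -2.6] gap 0.46
[-0.52  0.81 -0.11]
```

View pics/s2.png

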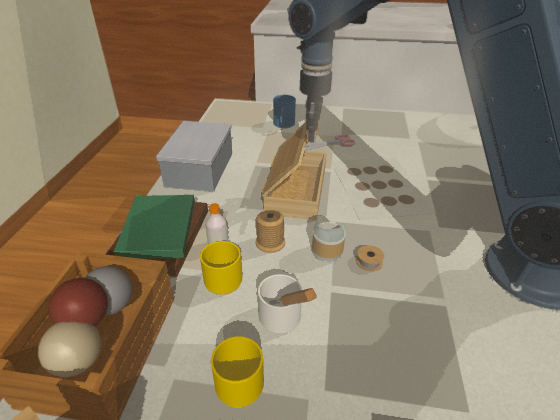

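>>> play_rows(steps=[[[-0.012,0.001,-0.009,0,0,0],[-0.013,0,-0.007,0,0,0],[-0.013,0,-0.007,0,0,0],[-0.014,0,-0.005,0,0,0],[-0.014,0,-0.004,0,0,0],[-0.014,0,-0.003,0,0,0],[-0.015,0.001,-0.001,0,0,0],[-0.015,0,0,0,0,0],[-0.014,0,0.001,0,0,0],[-0.015,0,0.002,0,0,0]]])

```text
t: 8.72
tcp_pos: [0.6679, -0.2421, 0.2239]
tool_rot: [0.008, 1.0, -0.002, -0.001]
force: [-3.4, -6.9, -0.7]
finger_gap: 0.454
```

Run:
```python
from plan import *
p,q,s=now();print(s['ft_torque'].round(2))
w=manip.snapshot('side');save(w,'s3')
```

```text
t 8.72 q [-0.503  0.679  1.226 -0.005  1.236 -2.056] p [ 0.6679 -0.2421  0.2239] F [-3.4 -6.9 -0.7] gap 0.454
[-0.97  0.97  0.09]
```

View pics/s3.png

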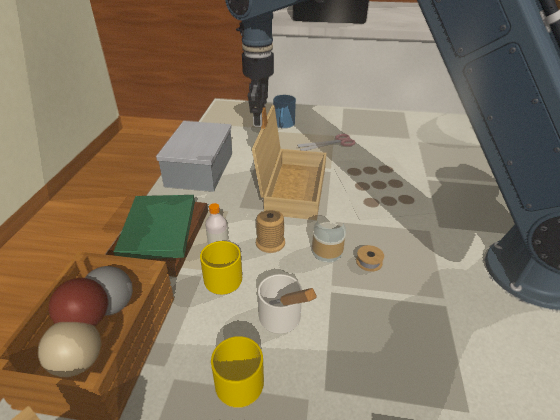

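>>> play_rows(steps=[[[0,0,0,0,0,0],[0,0,0,0,0,0],[0,0,0,0,0,0],[0,0,-0.03,0,0,0],[0,0,-0.04,0,0,0],[0,0,-0.03,0,0,0]]], fingers=0.8)

```text
t: 9.52
tcp_pos: [0.6687, -0.2392, 0.3255]
tool_rot: [0.008, 1.0, -0.0, 0.001]
force: [0.5, -0.1, 0.3]
finger_gap: 0.794
```

```bash
cat > kin.py <<'E'
import numpy as np,json
from scipy.spatial.transform import Rotation as R
from scipy.optimize import least_squares
def fk(q,k):
    d1,a1,a2,a3,d4,off,d6=k
    # z up; q1 about z; q2 pitch; q3 pitch; q4 roll about forearm; q5 pitch; q6 roll
    Z=lambda a:R.from_rotvec([0,0,a]);Y=lambda a:R.from_rotvec([0,a,0])
    r=Z(q[0]);p=r.apply([a1,off,d1]);r=r*Y(q[1]);p=p+r.apply([0,0,a2]);r=r*Y(q[2]);p=p+r.apply([a3,0,d4])
    r=r*Z(S4*q[3]);r=r*Y(q[4]);p=p+r.apply([0,0,d6]);r=r*Z(S6*q[5]+O6)
    return p,r
S4=1;S6=1;O6=np.pi/2
if __name__=='__main__':
    L=[json.loads(l) for l in open('log.jsonl')]
    f=lambda k:np.concatenate([fk(l[0],k)[0]-l[1] for l in L]+[(np.array(k)-[.2,0,.4,0,.4,.1,.2])*1e-4])
    s=least_squares(f,[.2,0,.4,0,.4,.1,.2]);print(s.x.round(4),np.abs(s.fun[:-7]).max())
    for l in L[-2:]: print(fk(l[0],s.x)[1].as_matrix().round(2),R.from_quat(l[2]).as_matrix().round(2))
    json.dump(s.x.tolist(),open('k.json','w'))
E
python3 - <<'E'
from plan import *
p,q,s=now()
w=manip.snapshot('side');save(w,'s4')
E
python3 kin.py
```

```text
t 9.53 q [-5.010e-01  5.910e-01  1.113e+00  1.000e-03  1.435e+00 -2.057e+00] p [ 0.6687 -0.2392  0.3255] F [ 0.5 -0.1  0.3] gap 0.794
[ 0.2742 -0.      0.588   0.1141  0.3917  0.111   0.2717] 8.626320602278525e-08
[[-1.    0.02 -0.  ]
 [ 0.02  1.   -0.  ]
 [ 0.   -0.   -1.  ]] [[-1.    0.02 -0.  ]
 [ 0.02  1.   -0.  ]
 [ 0.   -0.   -1.  ]]
[[-1.    0.02  0.  ]
 [ 0.02  1.   -0.  ]
 [-0.   -0.   -1.  ]] [[-1.    0.02  0.  ]
 [ 0.02  1.   -0.  ]
 [-0.   -0.   -1.  ]]
```

View pics/s4.png

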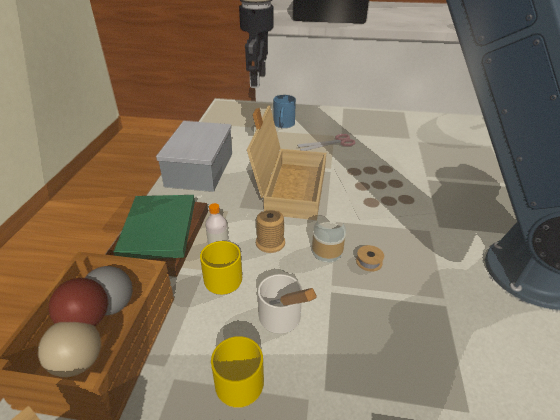

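```bash
cat > hk.py <<'E'
from plan import *
import pickle
a=manip.snapshot('scene');b=manip.snapshot('side')
pts={}
for n,p in (('A',a),('B',b)):
    r=manip.regions_of('hook',p);m=r[0]['pixels'];print(n,r[0]['score'],r[0]['rect'],m.sum())
    e=manip.pinpoint('hook_end',p);print('end',e[:2]); t=manip.pinpoint('hook_tip',p);print('tip',t[:2]); j=manip.pinpoint('jar_rim',p);print('rim',j[:3])
    pts[n]=(m,e,t,j)
pickle.dump((a,b,pts),open('hk.pkl','wb'))
# plane of hook axis in each view: PCA of mask
def pl(p,m):
    v,u=np.nonzero(m);V=np.array([ray(p,x)[1] for x in zip(u,v)]);o=ray(p,(0,0))[0]
    w,E=np.linalg.eigh(V.T@V);return o,E[:,0]
oa,na=pl(a,pts['A'][0]);ob,nb=pl(b,pts['B'][0])
d=np.cross(na,nb);d/=np.linalg.norm(d);d*=np.sign(d[2])
print('dir',d,'tilt',np.degrees(np.arccos(d[2])),'az',np.degrees(np.arctan2(d[1],d[0])))
X=np.linalg.lstsq(np.array([na,nb,[0,0,1]]),np.array([na@oa,nb@ob,.08]),rcond=None)[0];print('axis at z=.08',X,'at z=.15',X+d*.07/d[2])
X,e=tri([ray(a,pts['A'][1][0]['point']),ray(b,pts['B'][1][0]['point'])]);print('end',X,e)
def crop(p,c,h,s,ms):
    im=p['img'].copy();cs=cv2.findContours(ms.astype(np.uint8),0,1)[0]
    im=im[c[1]-h:c[1]+h,c[0]-h:c[0]+h];im=cv2.resize(im,None,fx=s,fy=s,interpolation=2)
    for k in cs: cv2.polylines(im,[((k-[c[0]-h,c[1]-h])*s+s//2).astype(np.int32)],True,(0,255,0),1)
    return im
cv2.imwrite('pics/hk.png',np.hstack([crop(a,(355,255),48,4,pts['A'][0]),crop(b,(285,300),48,4,pts['B'][0])])[:,:,::-1])
E
python3 hk.py
```

```text
A 0.57 [332.4, 232.3, 392.6, 263.5] 566
end [{'point': [391.6, 233.6], 'score': 0.93}]
tip [{'point': [321.6, 267.3], 'score': 0.76}]
rim [{'point': [271.6, 277.4], 'score': 0.87}, {'point': [383.8, 310.6], 'score': 0.72}]
B 0.9 [271.9, 287.8, 317.0, 302.1] 458
end [{'point': [311.7, 292.6], 'score': 0.63}]
tip [{'point': [267.0, 304.4], 'score': 0.63}]
rim [{'point': [278.8, 290.8], 'score': 0.88}, {'point': [217.2, 252.8], 'score': 0.74}, {'point': [233.8, 358.5], 'score': 0.71}]
dir [-0.41480204  0.49032154  0.76650118] tilt 39.95927061409281 az 130.23054111426032
axis at z=.08 [0.52889965 0.23032321 0.08      ] at z=.15 [0.49101824 0.27510136 0.15      ]
end [0.48295636 0.28177648 0.1635526 ] [np.float64(0.000681281444745969), np.float64(0.0006812814447458341)]
```

View pics/hk.png

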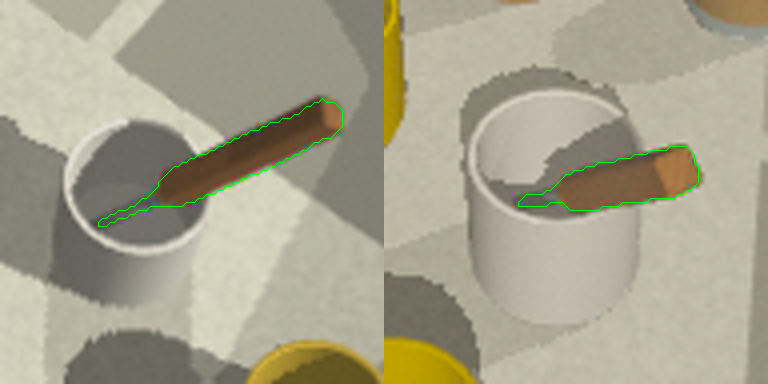

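```bash
cat > ik.py <<'E'
from plan import *
import kin,json
k=json.load(open('k.json'))
lo=np.array([-3.08,-.75,.22,-1.43,0,-2.85]);hi=np.array([3.08,2.2,2.44,4.57,2.65,2.85])
def ik(p,q,q0):
    def f(x):
        P,Rm=kin.fk(x,k);return np.concatenate([(P-p)*5,(Rm.inv()*q).as_rotvec()])
    s=kin.least_squares(f,np.clip(q0,lo+1e-3,hi-1e-3),bounds=(lo,hi));return s.x,np.abs(s.fun).max()
def tilt(az,tau,sgn=1):
    a=np.radians(az);t=np.radians(tau);d=np.array([np.cos(a),np.sin(a),0]);z=np.sin(t)*d-np.cos(t)*np.array([0,0,1]);y=sgn*np.array([np.sin(a),-np.cos(a),0]);return R.from_matrix(np.array([np.cross(y,z),y,z]).T)
AZ=130.2;d=np.array([np.sin(np.radians(40))*np.cos(np.radians(AZ)),np.sin(np.radians(40))*np.sin(np.radians(AZ)),np.cos(np.radians(40))])
END=np.array([.4856,.2815,.160]);P=END-.06*d
E
python3 - <<'E'
from ik import *
rng=np.random.default_rng(0)
def sols(p,q):
    o=[]
    for i in range(25):
        x,e=ik(p,q,rng.uniform(lo,hi))
        if e<1e-4 and not any(np.abs(x-y).max()<1e-2 for y in o): o.append(x)
    return o
for sg in (1,-1):
  for tau in (0,20,35,50):
    q=tilt(AZ,tau,sg)
    for nm,pp in (('grasp',P-.014*q.as_matrix()[:,2]),('pre',P-.1*q.as_matrix()[:,2])):
        print(sg,tau,nm,[x.round(2).tolist() for x in sols(pp,q)])
  for tau in (0,-15,-30):
    q=tilt(89.1,tau,sg); print('place',sg,tau,[x.round(2).tolist() for x in sols(np.array([.555,-.195,.03]),q)])
E
```

```text
1 0 grasp [[0.26, 0.63, 1.68, 0.0, 0.83, -0.44]]
1 0 pre [[0.26, 0.51, 1.62, -0.0, 1.02, -0.44]]
1 20 grasp [[0.11, 0.69, 1.61, 0.33, 1.07, -0.78]]
1 20 pre [[0.07, 0.59, 1.53, 0.3, 1.25, -0.75]]
1 35 grasp [[0.03, 0.77, 1.55, 0.49, 1.28, -0.93]]
1 35 pre [[-0.03, 0.69, 1.45, 0.44, 1.45, -0.89]]
1 50 grasp [[-0.04, 0.87, 1.48, 0.6, 1.49, -1.02]]
1 50 pre [[-0.11, 0.83, 1.36, 0.56, 1.65, -0.97]]
place 1 0 [[-0.53, 0.81, 1.67, -0.0, 0.67, -0.51]]
place 1 -15 [[-0.42, 0.81, 1.72, -0.47, 0.56, -0.01]]
place 1 -30 [[-0.31, 0.86, 1.74, -0.97, 0.62, 0.54]]
-1 0 grasp [[0.26, 0.63, 1.68, 0.0, 0.83, 2.7]]
-1 0 pre [[0.26, 0.51, 1.62, 0.0, 1.02, 2.7]]
-1 20 grasp [[0.11, 0.69, 1.61, 0.33, 1.07, 2.36]]
-1 20 pre [[0.07, 0.59, 1.53, 0.3, 1.25, 2.39]]
-1 35 grasp [[0.03, 0.77, 1.55, 0.49, 1.28, 2.21]]
-1 35 pre [[-0.03, 0.69, 1.45, 0.44, 1.45, 2.25]]
-1 50 grasp [[-0.04, 0.87, 1.48, 0.6, 1.49, 2.13]]
-1 50 pre [[-0.11, 0.83, 1.36, 0.56, 1.65, 2.17]]
place -1 0 [[-0.53, 0.81, 1.67, 0.0, 0.67, 2.63]]
place -1 -15 []
place -1 -30 [[-0.31, 0.86, 1.74, -0.97, 0.62, -2.6]]
```

Run:
```python
from ik import *
p,q,s=now()
tq=tilt(AZ,50);z=tq.as_matrix()[:,2]
def chk(rs,p,q,x):
    m=0
    for r in rs:
        p=p+q.apply(r[:3]);q=q*R.from_rotvec(np.radians(r[3:]));n,e=ik(p,q,x);m=max(m,np.abs(n-x).max()*8)
        if e>1e-3: print('IKfail',e)
        x=n
    print('max joint speed',m,x.round(2));return x
r1,p1,q1=rows(p,q,P-.2*z,tq,11);x=chk(r1,p,q,s['q'])
r2,p2,q2=rows(p1,q1,P-.09*z,tq,4);x=chk(r2,p1,q1,x)
print(np.degrees((q.inv()*tq).magnitude()));show(r1+r2);print(p2,P)
```

```text
t 10.07 q [-0.501  0.595  1.116  0.     1.433 -2.057] p [ 0.668  -0.2394  0.322 ] F [ 0.5 -0.1  0.8] gap 0.801
max joint speed 0.9011786863561273 [-0.18  0.81  1.18  0.53  1.85 -0.92]
max joint speed 0.4557209021293023 [-0.1   0.83  1.38  0.56  1.63 -0.98]
68.73535295769153
[[[0.006,0.034,0.007,-1.9,4.2,4.2],[0.008,0.033,0.009,-2,4.3,4.1],[0.009,0.032,0.011,-1.9,4.2,4.2],[0.011,0.032,0.012,-1.9,4.3,4.1],[0.012,0.029,0.014,-2,4.2,4.2],[0.013,0.029,0.017,-1.9,4.3,4.1],[0.013,0.027,0.018,-1.9,4.2,4.2],[0.014,0.025,0.02,-2,4.3,4.1],[0.015,0.023,0.022,-1.9,4.2,4.2],[0.014,0.022,0.024,-1.9,4.3,4.1]]]
[[[0.014,0.02,0.025,-2,4.2,4.2],[0,0,0.028,0,0,0],[0,0,0.027,0,0,0],[0,0,0.028,0,0,0],[0,0,0.027,0,0,0]]]
[0.55539169 0.19930622 0.17193806] [0.51049353 0.25204248 0.11403733]
```

Set the fingers to 0.6 for the approach.

>>> play_rows(steps=[[[0.006,0.034,0.007,-1.9,4.2,4.2],[0.008,0.033,0.009,-2,4.3,4.1],[0.009,0.032,0.011,-1.9,4.2,4.2],[0.011,0.032,0.012,-1.9,4.3,4.1],[0.012,0.029,0.014,-2,4.2,4.2],[0.013,0.029,0.017,-1.9,4.3,4.1],[0.013,0.027,0.018,-1.9,4.2,4.2],[0.014,0.025,0.02,-2,4.3,4.1],[0.015,0.023,0.022,-1.9,4.2,4.2],[0.014,0.022,0.024,-1.9,4.3,4.1]]], fingers=0.7)

```text
t: 11.32
tcp_pos: [0.6152, 0.1018, 0.2498]
tool_rot: [0.352, 0.852, 0.164, -0.353]
force: [0.5, -0.6, -0.1]
finger_gap: 0.695
```

>>> play_rows(steps=[[[0.014,0.02,0.025,-2,4.2,4.2],[0,0,0.028,0,0,0],[0,0,0.027,0,0,0],[0,0,0.028,0,0,0],[0,0,0.027,0,0,0],[0,0,0,0,0,0]]])

```text
t: 12.08
tcp_pos: [0.5542, 0.1999, 0.1714]
tool_rot: [0.381, 0.822, 0.177, -0.384]
force: [0.6, -0.1, 0.2]
finger_gap: 0.7
```

Run:
```python
from ik import *
p,q,s=now(); tq=tilt(AZ,50);print(np.degrees((q.inv()*tq).as_rotvec()).round(2))
w=manip.snapshot('wrist');im=w['img'].copy()
for X in [END,P,END-.095*d]:
    u=proj(w,X);print(u.round(1));cv2.circle(im,tuple(int(v) for v in u),3,(0,255,0),-1)
w['img']=im;save(w,'w5')
print('goal rel tool',q.inv().apply(P-p).round(4))
w=manip.snapshot('side');save(w,'s5')
```

```text
t 12.07 q [-0.101  0.831  1.376  0.56   1.634 -0.976] p [0.5542 0.1999 0.1714] F [ 0.6 -0.1  0.2] gap 0.7
[-0.15 -0.02 -0.05]
[278.9 131.6]
[279.1 221.3]
[279.2 267.5]
goal rel tool [-0.0002  0.0005  0.089 ]
```

View pics/w5.png

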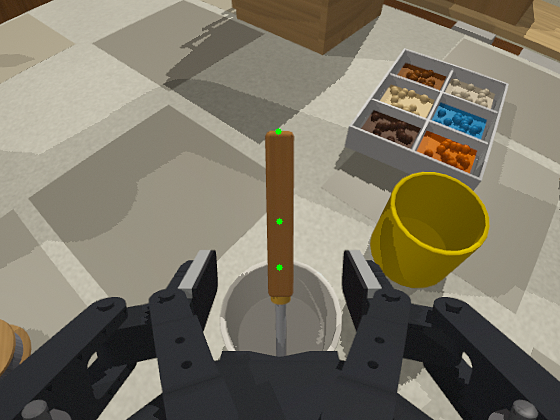

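View pics/s5.png

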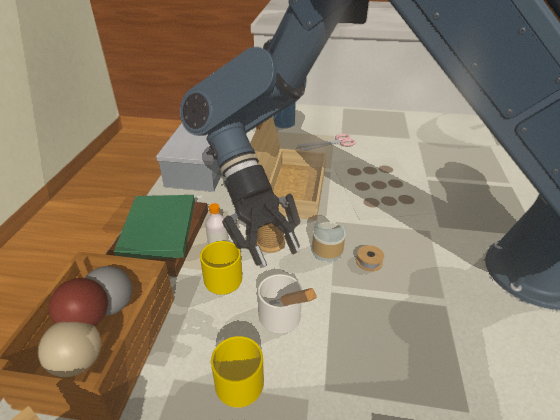

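>>> play_rows(steps=[[[0,0,0.025,0,0,0],[0,0,0.025,0,0,0],[0,0,0.015,0,0,0],[0,0,0.01,0,0,0],[0,0,0,0,0,0]]])

```text
t: 12.8
tcp_pos: [0.5191, 0.2429, 0.1242]
tool_rot: [0.382, 0.823, 0.178, -0.382]
force: [-0.0, -0.6, -0.3]
finger_gap: 0.698
```

>>> play_rows(steps=[[[0,0,0,0,0,0],[0,0,0,0,0,0],[0,0,0,0,0,0],[0,0,0,0,0,0],[0,0,0,0,0,0]]], fingers=0, squeeze=60)

```text
t: 13.42
tcp_pos: [0.5196, 0.2426, 0.1244]
tool_rot: [0.382, 0.823, 0.178, -0.382]
force: [2.0, -1.6, 1.6]
finger_gap: 0.192
```

Run:
```python
from ik import *
p,q,s=now()
w=manip.snapshot('wrist');save(w,'w6')
w=manip.snapshot('side');save(w,'s6')
```

```text
t 13.43 q [-0.042  0.867  1.476  0.601  1.49  -1.014] p [0.5196 0.2426 0.1244] F [ 2.  -1.6  1.6] gap 0.192
```

View pics/w6.png

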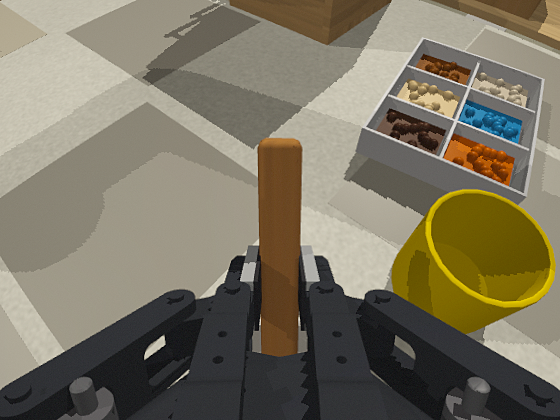

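View pics/s6.png

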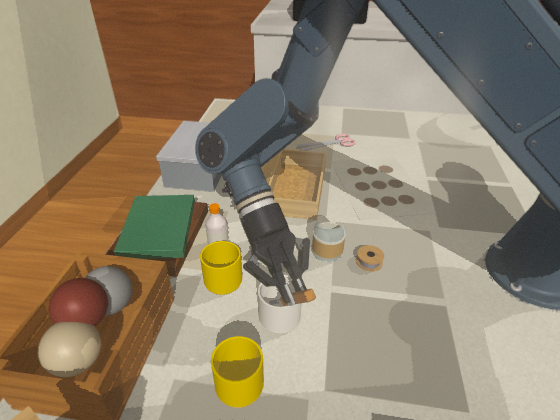

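```bash
cat > chk.py <<'E'
from ik import *
def chk(rs,p,q,x,vis=None):
    m=0
    for r in rs:
        p=p+q.apply(r[:3]);q=q*R.from_rotvec(np.radians(r[3:]));n,e=ik(p,q,x);m=max(m,np.abs(n-x).max()*8)
        if e>1e-3: print('IKfail',e)
        if vis:
            h=vis*q.as_matrix()[:,0];G=p+.014*q.as_matrix()[:,2];print('tip',(G-.14*h).round(3),'end',(G+.06*h).round(3))
        x=n
    print('max joint speed',m,x.round(2));return x
E
python3 - <<'E'
from chk import *
p,q,s=now();X=q.as_matrix()[:,0];print(X@d);sg=np.sign(X@d)
t=np.radians(20);dh=np.array([d[0],d[1],0])/np.hypot(d[0],d[1]);v=np.sin(t)*dh+np.array([0,0,np.cos(t)])
r1,p1,q1=rows(p,q,p+.14*v,q,6);x=chk(r1,p,q,s['q'])
r2,p2,q2=rows(p1,q1,[.553,-.194,.19],tilt(89.1,0),15);x=chk(r2,p1,q1,x,sg)
show(r1);show(r2);print(p2)
E
```

```text
t 13.53 q [-0.042  0.867  1.476  0.601  1.49  -1.014] p [0.5196 0.2426 0.1244] F [ 1.9 -1.4  2.7] gap 0.192
0.9999943234270827
max joint speed 0.29430410826598763 [ 0.01  0.66  1.49  0.63  1.62 -0.87]
tip [0.544 0.178 0.14 ] end [0.462 0.288 0.285]
tip [0.547 0.138 0.141] end [0.468 0.26  0.278]
tip [0.55  0.099 0.142] end [0.474 0.231 0.271]
tip [0.552 0.06  0.143] end [0.479 0.203 0.263]
tip [0.553 0.021 0.145] end [0.485 0.174 0.255]
tip [ 0.554 -0.017  0.147] end [0.491 0.144 0.247]
tip [ 0.556 -0.055  0.15 ] end [0.498 0.115 0.239]
tip [ 0.557 -0.092  0.153] end [0.505 0.084 0.232]
tip [ 0.557 -0.129  0.156] end [0.512 0.054 0.223]
tip [ 0.557 -0.164  0.159] end [0.519 0.024 0.215]
tip [ 0.555 -0.199  0.163] end [ 0.525 -0.007  0.208]
tip [ 0.554 -0.234  0.165] end [ 0.532 -0.038  0.199]
tip [ 0.554 -0.269  0.169] end [ 0.54  -0.07   0.192]
tip [ 0.552 -0.302  0.173] end [ 0.547 -0.102  0.184]
tip [ 0.55  -0.334  0.176] end [ 0.553 -0.134  0.176]
max joint speed 0.3980607709750359 [-0.53  0.56  1.6   0.    0.99 -0.51]
[[[0.022,0,-0.008,0,0,0],[0.022,0,-0.008,0,0,0],[0.022,0,-0.008,0,0,0],[0.022,0,-0.008,0,0,0],[0.021,0,-0.008,0,0,0],[0.022,0,-0.008,0,0,0]]]
[[[-0.021,-0.017,-0.018,-1.2,-3.2,2.6],[-0.022,-0.016,-0.017,-1.2,-3.2,2.5],[-0.024,-0.014,-0.016,-1.1,-3.1,2.6],[-0.025,-0.013,-0.014,-1.2,-3.2,2.5],[-0.027,-0.012,-0.014,-1.2,-3.2,2.6],[-0.028,-0.01,-0.012,-1.2,-3.2,2.6],[-0.029,-0.008,-0.011,-1.2,-3.1,2.5],[-0.03,-0.007,-0.01,-1.2,-3.2,2.6],[-0.031,-0.005,-0.008,-1.1,-3.2,2.6],[-0.031,-0.004,-0.006,-1.2,-3.2,2.5]]]
[[[-0.031,-0.003,-0.005,-1.2,-3.1,2.6],[-0.032,-0.001,-0.002,-1.2,-3.2,2.6],[-0.033,0.001,-0.002,-1.2,-3.2,2.5],[-0.032,0.002,0.001,-1.2,-3.2,2.6],[-0.031,0.003,0.003,-1.1,-3.1,2.5]]]
[ 0.55248829 -0.19357892  0.18968032]
```

>>> play_rows(steps=[[[0.022,0,-0.008,0,0,0],[0.022,0,-0.008,0,0,0],[0.022,0,-0.008,0,0,0],[0.022,0,-0.008,0,0,0],[0.021,0,-0.008,0,0,0],[0.022,0,-0.008,0,0,0],[0,0,0,0,0,0]]])

```text
t: 14.4
tcp_pos: [0.4883, 0.2798, 0.2572]
tool_rot: [0.381, 0.823, 0.179, -0.381]
force: [0.2, -0.2, -0.4]
finger_gap: 0.192
```

Run:
```python
from ik import *
p,q,s=now()
w=manip.snapshot('scene');save(w,'c7')
w=manip.snapshot('side');save(w,'s7')
a=cv2.imread('pics/c7.png')[130:350,230:480];b=cv2.imread('pics/s7.png')[150:370,180:430]
cv2.imwrite('pics/z7.png',cv2.resize(np.hstack([a,b]),None,fx=1.6,fy=1.6))
```

```text
t 14.4 q [ 0.016  0.652  1.494  0.635  1.623 -0.866] p [0.4883 0.2798 0.2572] F [ 0.2 -0.2 -0.4] gap 0.192
```

View pics/z7.png

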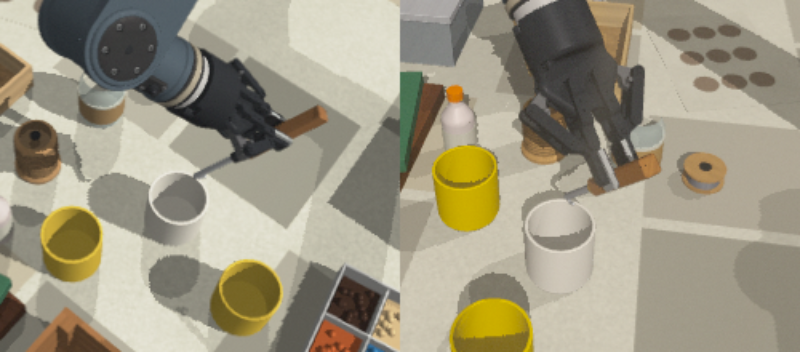

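The hook is held and clear of the jar, and the jar stands upright. Next is the transit to the case.

>>> play_rows(steps=[[[-0.021,-0.017,-0.018,-1.2,-3.2,2.6],[-0.022,-0.016,-0.017,-1.2,-3.2,2.5],[-0.024,-0.014,-0.016,-1.1,-3.1,2.6],[-0.025,-0.013,-0.014,-1.2,-3.2,2.5],[-0.027,-0.012,-0.014,-1.2,-3.2,2.6],[-0.028,-0.01,-0.012,-1.2,-3.2,2.6],[-0.029,-0.008,-0.011,-1.2,-3.1,2.5],[-0.03,-0.007,-0.01,-1.2,-3.2,2.6],[-0.031,-0.005,-0.008,-1.1,-3.2,2.6],[-0.031,-0.004,-0.006,-1.2,-3.2,2.5]]])

```text
t: 15.75
tcp_pos: [0.5313, -0.0376, 0.2102]
tool_rot: [0.623, 0.768, 0.061, -0.134]
force: [0.9, 0.6, -0.8]
finger_gap: 0.194
```

>>> play_rows(steps=[[[-0.031,-0.003,-0.005,-1.2,-3.1,2.6],[-0.032,-0.001,-0.002,-1.2,-3.2,2.6],[-0.033,0.001,-0.002,-1.2,-3.2,2.5],[-0.032,0.002,0.001,-1.2,-3.2,2.6],[-0.031,0.003,0.003,-1.1,-3.1,2.5],[0,0,0,0,0,0],[0,0,0,0,0,0]]])

```text
t: 16.62
tcp_pos: [0.5516, -0.1927, 0.1885]
tool_rot: [0.712, 0.702, -0.0, -0.003]
force: [-0.7, 0.8, -0.5]
finger_gap: 0.192
```

Run:
```python
from ik import *
p,q,s=now();print(q.as_matrix().round(3))
a=manip.snapshot('scene');save(a,'c8')
b=manip.snapshot('side');save(b,'s8')
ee=[]
for l in ['hook_end','hook_tip']:
    A=manip.pinpoint(l,a);B=manip.pinpoint(l,b);print(l,A[:2],B[:2])
    for x in A[:1]:
        for y in B[:1]: print(tri([ray(a,x['point']),ray(b,y['point'])]))
u=cv2.imread('pics/c8.png')[90:250,110:310];v=cv2.imread('pics/s8.png')[60:220,200:400]
cv2.imwrite('pics/z8.png',cv2.resize(np.hstack([u,v]),None,fx=2,fy=2))
```

```text
t 16.62 q [-5.280e-01  5.600e-01  1.599e+00  1.000e-03  9.880e-01 -5.130e-01] p [ 0.5516 -0.1927  0.1885] F [-0.7  0.8 -0.5] gap 0.192
[[ 0.015  1.    -0.004]
 [ 1.    -0.015  0.003]
 [ 0.003 -0.004 -1.   ]]
hook_end [{'point': [224.4, 147.4], 'score': 0.6}] [{'point': [301.4, 157.7], 'score': 0.64}]
(array([ 0.5428486 , -0.13597545,  0.16698124]), [np.float64(0.0011204956164185948), np.float64(0.0011204956164184293)])
hook_tip [{'point': [166.3, 108.1], 'score': 0.63}, {'point': [255.1, 231.4], 'score': 0.59}] []
```

View pics/z8.png

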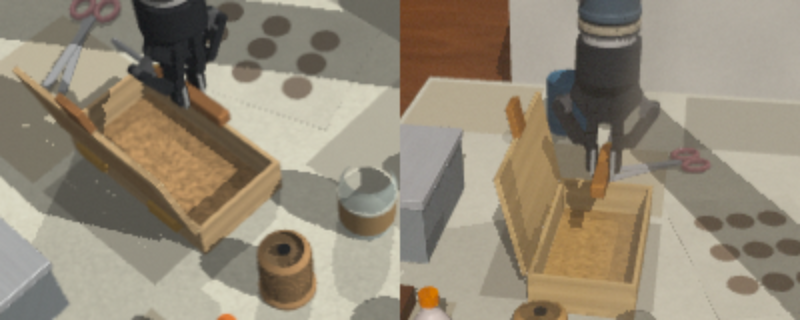

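Run:
```python
from ik import *
import pickle
a=manip.snapshot('scene')
p,q,s=now()
G=p+.014*q.as_matrix()[:,2];h=q.as_matrix()[:,0]
for X in (G-.14*h,G+.06*h): print(X.round(3),proj(a,X).round(1),end=' ')
for uv in [(166.3,108.1)]:
    o,v=ray(a,uv);print(o+v*(.551-o[0])/v[0])
im=a['img'][80:180,140:260];cv2.imwrite('pics/z9.png',cv2.resize(im,None,fx=6,fy=6)[:,:,::-1])
for n,X in dict(fl=(.4995,-.359),fr=(.4995,-.111),hl=(.6275,-.359),hr=(.6275,-.111)).items(): print(n,proj(a,[*X,.055]).round(1))
```

```text
t 16.98 q [-0.527  0.559  1.598 -0.     0.987 -0.513] p [ 0.5523 -0.1929  0.1895] F [-0.3 -0.7 -0.2] gap 0.194
[ 0.55  -0.333  0.175] [164.8 108.4] [ 0.553 -0.133  0.176] [221.8 148.8] [ 0.551      -0.32452473  0.18218784]
fl [181.5 124.9]
fr [247.9 171.1]
hl [146.2 152.9]
hr [212.4 203.6]
```

View pics/z9.png

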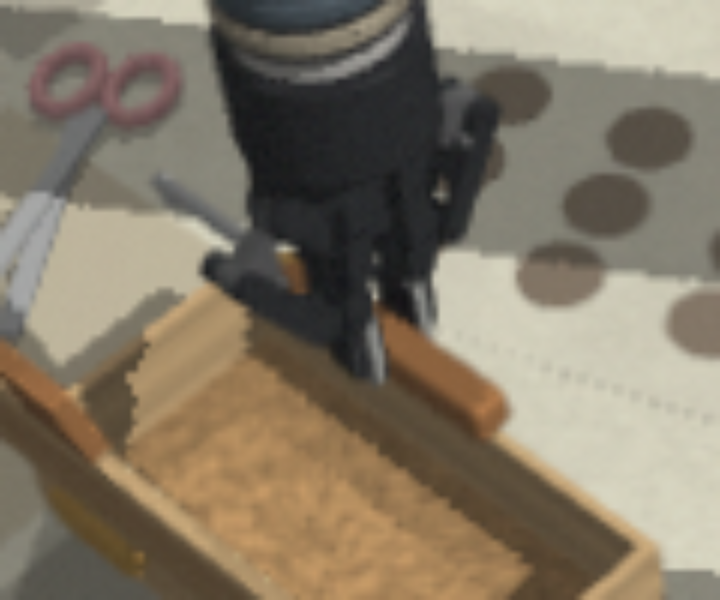

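>>> play_rows(steps=[[[0,0.003,0.035,0,0,0],[0,0.003,0.035,0,0,0],[0,0,0.035,0,0,0],[0,0,0.025,0,0,0],[0,0,0.015,0,0,0],[0,0,0.008,0,0,0],[0,0,0,0,0,0],[0,0,0,0,0,0]]])

```text
t: 17.98
tcp_pos: [0.5586, -0.1936, 0.0373]
tool_rot: [0.712, 0.702, -0.0, -0.0]
force: [0.3, 0.4, -0.0]
finger_gap: 0.192
```

Run:
```python
from ik import *
p,q,s=now();print((p+.014*q.as_matrix()[:,2]).round(4),s['ft_torque'].round(2))
a=manip.snapshot('scene');b=manip.snapshot('side')
u=cv2.resize(a['img'][80:240,120:280],None,fx=2.5,fy=2.5);v=cv2.resize(b['img'][80:240,220:380],None,fx=2.5,fy=2.5)
cv2.imwrite('pics/z10.png',np.hstack([u,v])[:,:,::-1])
```

```text
t 17.98 q [-0.522  0.798  1.658 -0.     0.685 -0.508] p [ 0.5586 -0.1936  0.0373] F [ 0.3  0.4 -0. ] gap 0.192
[ 0.5586 -0.1936  0.0233] [-0.02 -0.01  0.05]
```

View pics/z10.png

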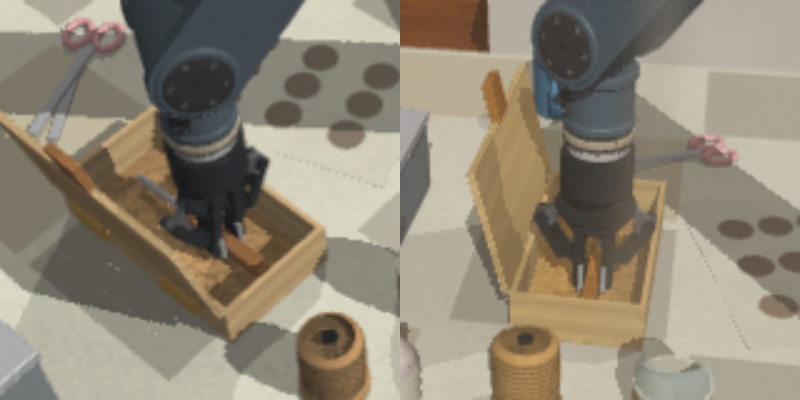

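>>> play_rows(steps=[[[0,0,0.002,0,0,0],[0,0,0.002,0,0,0],[0,0,0.001,0,0,0],[0,0,0,0,0,0]]])

```text
t: 18.58
tcp_pos: [0.558, -0.1933, 0.0322]
tool_rot: [0.712, 0.702, -0.0, -0.001]
force: [-1.1, 1.2, 6.2]
finger_gap: 0.192
```

>>> play_rows(steps=[[[0,0,0.001,0,0,0],[0,0,0.001,0,0,0],[0,0,0,0,0,0]]])

```text
t: 18.95
tcp_pos: [0.558, -0.1933, 0.0322]
tool_rot: [0.712, 0.702, -0.0, -0.0]
force: [-3.9, 2.4, 17.5]
finger_gap: 0.192
```

>>> play_rows(steps=[[[0,0,-0.002,0,0,0],[0,0,0,0,0,0]]])

```text
t: 19.2
tcp_pos: [0.5582, -0.1934, 0.0322]
tool_rot: [0.712, 0.702, -0.0, -0.001]
force: [-0.3, 0.2, 8.2]
finger_gap: 0.191
```

>>> play_rows(steps=[[[0,0,0,0,0,0],[0,0,0,0,0,0],[0,0,0,0,0,0]]], fingers=0.45)

```text
t: 19.58
tcp_pos: [0.5578, -0.1933, 0.0309]
tool_rot: [0.712, 0.702, -0.0, -0.001]
force: [0.3, -0.5, 0.3]
finger_gap: 0.453
```

>>> play_rows(steps=[[[0,0,-0.01,0,0,0],[0,0,-0.02,0,0,0],[0,0,-0.03,0,0,0],[0,0,-0.04,0,0,0],[0,0,-0.05,0,0,0],[0,0,-0.05,0,0,0],[-0.04,-0.04,-0.03,0,0,0],[0,-0.06,-0.01,0,0,0],[0,-0.06,0,0,0,0],[0,0,0,0,0,0]]])

```text
t: 20.82
tcp_pos: [0.3942, -0.2282, 0.2711]
tool_rot: [0.713, 0.701, -0.001, -0.003]
force: [0.8, 0.1, 0.1]
finger_gap: 0.447
```

Run:
```python
from ik import *
p,q,s=now()
a=manip.snapshot('scene');b=manip.snapshot('side');save(a,'c11');save(b,'s11')
u=cv2.resize(a['img'][90:300,110:400],None,fx=1.4,fy=1.4);v=cv2.resize(b['img'][90:300,190:400],None,fx=1.4,fy=1.4)
cv2.imwrite('pics/z11.png',np.hstack([u,v])[:,:,::-1])
for l in ['hook_end','hook_tip','lip']:
    A=manip.pinpoint(l,a);B=manip.pinpoint(l,b)
    if A and B: print(l,tri([ray(a,A[0]['point']),ray(b,B[0]['point'])]))
```

```text
t 20.82 q [-7.700e-01  2.810e-01  1.819e+00 -1.000e-03  1.047e+00 -7.520e-01] p [ 0.3942 -0.2282  0.2711] F [0.8 0.1 0.1] gap 0.447
hook_end (array([ 0.55541781, -0.14083285,  0.01068848]), [np.float64(0.0016627104549128333), np.float64(0.0016627104549126962)])
hook_tip (array([ 0.55823129, -0.3242091 ,  0.02587613]), [np.float64(0.001014774282892147), np.float64(0.0010147742828921953)])
lip (array([ 0.66489969, -0.25828077,  0.20556132]), [np.float64(0.0038486064021960955), np.float64(0.003848606402196314)])
```

View pics/z11.png

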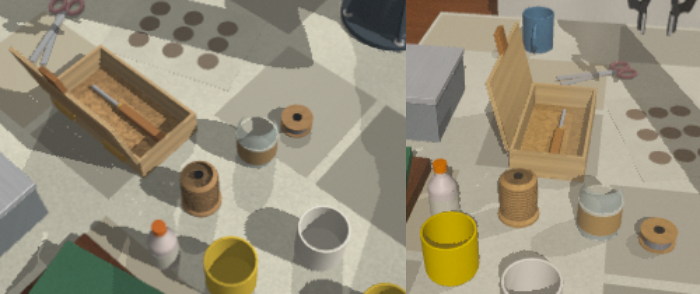

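```bash
python3 -c "
from station import manip
print(manip.sign_off())"
```

```text
the job is handed in; nothing more can be done
None
```

The job is handed in at about 21 s. The lid is open and leaning on its stop, and the rug hook lies flat inside the case.

- **Lid:** I pinched the lip, swung the lid past upright and let go. It fell back on to its stop and stayed there.
- **Hook:** I gripped the handle square to its length, drew it out of the white jar clear of the rim, and carried it level to the case. I lowered it until I felt contact (peak about 17 N), released it a few millimetres or less above the floor, and backed away.
- **Last pictures:** The hook is inside the case, the white jar stands upright where it was, and the twine, glass jar and glue bottle look unmoved. The gripper is well clear of everything.
- **Disagreement:** The network put the hook's tip about 26 mm above the table and its handle end about 11 mm. In the picture the hook looks flat, and the tip detection is the less reliable of the two, so I took it as measurement error.

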